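# Index the sample carousel to the next hole

## Task

Move the sample carousel on by exactly one place, anticlockwise as seen from above, so that the next vial stands at the reader: with the fingertips press the dished plunger at the end of the carousel's arm down until its pin drops out of the index plate, keep it pressed while you push it round, and let it spring fully up into the very next hole. Do not take the dish between the fingers, do not touch the vials, and lift nothing; leave the flask, beaker and petri dish where they stand. Finish with the plunger locked up in that hole, the table still and the hand clear.

Things in the scene. Friction and masses are not known exactly. Their poses are not given: they have to be found in the camera images.
- carousel: White fixed base with a fixed steel index plate, 236 mm wide, its top at 46 mm, eight 11 mm holes every 45 degrees on a 103 mm radius. Origin: underside, on the vertical turning axis; z up. Its x points from the axis to the reader, a white post 112 mm high with a grey nose looking inward (102 to 162 mm from the axis). The plunger's arm starts along -x.
- turntable (a joint): Angle of the aluminium turntable (176 mm disc, top at 64 mm, eight white vial collars 34 mm wide, 12 mm high on a 66 mm radius, one flat arm), rad, growing anticlockwise seen from above: 0 at the start, 0.785 at the next hole. Turns with light friction (about 1 N at the plunger); locked, with about 0.02 rad play, while the pin is in a hole.
- plunger (a joint): How far the plunger is pressed down, m: 0 = up, 0.012 = bottom stop; pressing it takes about 3.5 N at 0, 7.5 N at 0.012. Its upright round-ended 8 mm pin fills a hole of the plate from below when up and leaves it at 0.006 to 0.007; at 0.008 or more it passes freely. Let up between holes it rides on the plate's underside (about 0.006) and snaps up when it meets a hole.
- cup (a point): Centre of the dish floor on top of the plunger, moving with it; 102 mm above the worktop when up, 135 mm from the turning axis, at the end of the turntable's arm. Grey round dish, 62 mm wide at the rim, inside 48 mm at the floor and 56 mm at the rim, rim 8 mm above the floor. A pressing fingertip drives it sideways by friction or against the rim.
- hub (a point): Top of the turntable's small central boss, on the axis of rotation, 76 mm above the worktop.
- next_hole (a point): Centre, at the plate's upper face, of the hole of the fixed index plate where the pin must end: 45 degrees anticlockwise of the starting one, 103 mm from the axis.
- vial_1: White screw-cap vial, 26 mm wide, 49 mm high, loose in the collar that is at the reader at the start. Origin at its underside, 64 mm above the worktop; z up.
- vial_2: Same kind of vial, in the next collar clockwise from the reader: it comes to the reader. Origin at its underside.
- vial_3: Same kind of vial, in the collar 90 degrees anticlockwise from the reader at the start. Origin at its underside.
- pocket_1 (a point): Centre of the floor of vial_1's collar; turns with the table.
- pocket_2 (a point): Centre of the floor of vial_2's collar; turns with the table.
- pocket_3 (a point): Centre of the floor of vial_3's collar; turns with the table.
- flask: Loose conical glass flask, 84 mm wide, 125 mm high, standing to the left; bystander. Origin at its underside.
- beaker: Loose glass beaker, 79 mm wide, 95 mm high, standing to the right; bystander. Origin at its underside.
- petri: Loose covered glass petri dish, 100 mm wide, 18 mm high, standing to the right, nearer the robot; bystander. Origin at its underside.

How it is judged:
By the outcome, as a careful person would: the job done as asked, in the order asked, and still so for the second after the job is handed in, with the robot touching nothing.
It also fails if it takes over 35 s, if anything falls off the work surface, if the arm or the gripper's body presses on something with over 40 N, if the wrist force passes 120 N, or if a joint passes its speed limit or range.

## Robot

A 6-joint arm with a two-finger parallel gripper is mounted at the origin on a cart in front of the work surface, level with it; the furniture and walls round the work are solid. World frame = base frame: x ahead of the robot, y to its left, z up, the work surface at z = 0. Lengths are in mm, angles in rad, forces in N, time in s.
With the tool pointing down it reaches from about 325 to 750 mm from the base axis. Payload 7.6 kg.
Tool frame: the origin (TCP) lies on the centre line of the jaws, within the pads' length; the fingertips stand 14 mm ahead of it and the grasp point (between the pads) lies 5 mm behind it; z points along the fingers, y is the line along which they close (so a half turn about z gives the same grasp; the last joint's range is limited). The gripper opens to 85 mm and grips with 20 to 120 N. Pads are 22 mm wide; open, the fingers measure 114 mm over their backs; the gripper's body (76 mm by 85 mm) begins 54 mm behind the grasp point. The pads swing forward as they close: fully open they stand 13 mm farther back than shut.
Start: joints at [1.039, 0.052, 1.401, -0, 1.689, -0.07], TCP at [233.906, 470.034, 245.323] pointing down, gripper open.
Joint ranges: [-2.9, 2.9], [-0.91, 2.17], [0.12, 2.37], [-1.06, 4.2], [0.26, 2.73], [-2.93, 2.93]. Speed limits (rad/s): [2.57, 2.57, 3.01, 3.14, 3.14, 3.14].

## Interface

Orientations are given as a unit quaternion [x, y, z, w].
In Python, from station import manip gives the robot as it stands.
- The arm moves only by the tool drive_tool, never from a script. Its argument "targets" is one flat list of numbers, 7 for each row, row after row: the turn, a rotation vector about the tool's x, y, z in rad, then the shift along the tool's x, y, z in m, then the closure, from 0 (fully open) to 1 (shut). A call has 1 to 8 rows; each row shifts and turns the commanded pose from where the row before left it, along the tool's axes as they then stand; what a row does not reach is not made up. A row lasts 1/8 s, in which the tool goes at most 62.5 mm and 10.7 degrees, less where a joint would pass 70% of its speed; a pose out of reach is approached as far as the arm can. A call with a gripper value outside its range is refused whole. The fingers move at their own pace and stop on an object; "newtons" is the grip in N (left out, the last holds). Time passes only in rows, so rows that do not move let the fingers close. It gives the time, the measured TCP pose, the force, the opening and the grip force at its end, in the units of the state.
- manip.read_state(): the state, without advancing time (a new reading comes with each control period).
- manip.get_image(name): name is "scene" or "top" or "wrist"; returns (picture, depth): 480x640x3 uint8, red, green, blue; 480x640 float32, mm along the optical axis (not along the pixel's ray), 0 where there is no reading.
- manip.get_calibration(name): a dict with "vertical_fov" (degrees; the focal length in pixels is half the picture's height over the tangent of half this angle, whatever the lens; pixels are square), "cx", "cy" (the principal point, pixels), "D" ([k1, k2, p1, p2, k3] as OpenCV has them; the pictures are not rectified), "R" (3x3) and "t" (3): a world point X has camera coordinates R X + t; the wrist camera has in their place "hand_eye" (4x4, takes a point from camera to tool coordinates, whose origin is the TCP and whose axes are the flange's). Camera axes: x right, y down, z forward; pixel columns grow to the right and rows downward; lengths in mm; the calibration is good to about 2 mm. A picture is of the moment at which its call begins: read the wrist's pose just before it. get_calibration takes no time and is no camera call.
- manip.sign_off(): hands the job in; it is judged then, once.
Trained networks look in the newest picture that a camera, given by its name, has taken for a name from the list of things; names that differ only in an ending like _2 or _b are one class to them, and where a whole thing is asked for, a point or a joint stands for the part that bears it (a point fixed in the world has none). Each returns a list of dicts, best first, with "p" (0 to 1); they miss things now and then, are a little off and sometimes report something else, mostly with a low value. They report only what shows in the picture. A call takes as long as a camera call.
- manip.trace(camera, name): "mask" (480x640 bool, what is visible of it) and "box" ([left, top, right, bottom] in pixels, round what is visible of it).
The state is a dict: "time_s": time; "qpos": joint angles; "joint_velocities": joint speeds; "effort": joint torques, N m; "eef_pos": TCP position; "ee_rot": TCP orientation; "force": force on the tool from outside, world axes, zero at the start; "ft_torque": the same for the moment, N m; "gripper_width": finger opening in mm; "gripper_force": force on a finger pad.
Only numpy, scipy, OpenCV 4.12 (cv2) and the standard library are available. Lean on these libraries where they do the work, as an engineer would, in place of code of your own. Each camera call takes 0.05 s, during which the arm holds its last target. There are 200 camera calls.

## Working session

There is one attempt and no reset: what is moved stays moved. The work goes in short steps, Python scripts to look and compute and a tool call to move; the robot and the scene stay as the last step left them, time stands still between calls to the robot, and variables do not carry over. Pictures are saved under pics/ and viewed, at most 10 in all, crops included, and the job is handed in when it is done.

Besides the shell and the picture viewer there is one more tool, called after "Emit:" as name(argument=value, ...) on one line, values as JSON. drive_tool: Moves the arm, as the interface text tells. Its arguments: {"type":"object","properties":{"targets":{"type":"array","items":{"type":"number"}},"newtons":{"type":"number"}},"required":["targets"]}

```bash
mkdir -p pics; cat > h.py <<'E'
import numpy as np, cv2
from station import manip
def cal(n):
    c=manip.get_calibration(n); f=240/np.tan(np.radians(c["vertical_fov"])/2)
    K=np.array([[f,0,c["cx"]],[0,f,c["cy"]],[0,0,1.]]); return c,K,np.array(c["D"],float)
def world(n,uv,z):   # pixel(s), depth(s) -> world (fixed cameras)
    c,K,D=cal(n); uv=np.array(uv,float).reshape(-1,1,2)
    p=cv2.undistortPoints(uv,K,D)[:,0]; z=np.array(z,float).reshape(-1,1)
    P=np.hstack([p*z,z]); return (P-np.array(c["t"]))@np.array(c["R"])
def onplane(n,uv,h):
    c,K,D=cal(n); uv=np.array(uv,float).reshape(-1,1,2)
    p=cv2.undistortPoints(uv,K,D)[:,0]; R=np.array(c["R"]); o=-R.T@np.array(c["t"])
    d=np.hstack([p,np.ones((len(p),1))])@R; return o+d*((h-o[2])/d[:,2])[:,None]
def proj(n,X):
    c,K,D=cal(n); r=cv2.Rodrigues(np.array(c["R"],float))[0]
    return cv2.projectPoints(np.array(X,float).reshape(-1,1,3),r,np.array(c["t"],float),K,D)[0][:,0]
E
python3 - <<'E'
from h import *
print(manip.read_state())
for n in("top","scene"):
    im,d=manip.get_image(n); cv2.imwrite(f"pics/{n}0.png",im[:,:,::-1]); np.save(f"{n}d.npy",d)
    for o in("carousel","turntable","cup","hub","vial_1","flask","beaker","petri"):
        for r in manip.trace(n,o)[:4]:
            m=r["mask"]&(d>0)
            ys,xs=np.nonzero(m)
            if len(xs)==0: continue
            P=world(n,np.c_[xs,ys],d[m])
            print(n,o,round(r["p"],2),np.round(r["box"]),"med",np.round(np.median(P,0)),"lo",np.round(np.percentile(P,2,0)),"hi",np.round(np.percentile(P,98,0)))
E
```

```text
{'time_s': 0.0, 'qpos': array([ 1.03869788e+00,  5.28181974e-02,  1.40169508e+00,  2.88777998e-05,
        1.68857591e+00, -7.03014809e-02]), 'joint_velocities': array([-0.00078115,  0.0017397 ,  0.00035824, -0.0007093 , -0.00166079,
       -0.0024327 ]), 'effort': array([ 1.30570537e-03, -3.81673944e+01, -3.60192275e+01, -8.92898333e-05,
        6.14257995e-03, -1.28683999e-05]), 'eef_pos': array([233.75735993, 469.79424372, 244.49708654]), 'ee_rot': array([ 2.28850548e-01,  9.73461281e-01, -7.10324457e-04, -2.35679518e-04]), 'force': array([0.97143153, 0.2303819 , 0.25175073]), 'ft_torque': array([0.00437066, 0.00691247, 0.07168478]), 'gripper_force': 0.0, 'gripper_width': 85.18026455297799}
top carousel 0.98 [284. 203. 395. 277.] med [554. -44.  62.] lo [ 452. -181.   36.] hi [662.  98. 112.]
top turntable 0.7 [375. 216. 392. 239.] med [ 588. -175.  103.] lo [ 561. -200.   95.] hi [ 615. -148.  114.]
top turntable 0.6 [311. 210. 396. 271.] med [566. -56.  65.] lo [ 477. -190.   46.] hi [636.  37. 108.]
top cup 0.89 [376. 215. 395. 239.] med [ 591. -175.  103.] lo [ 563. -200.   97
[... 1393 characters left out ...]
24. 280.] med [492. -61.  99.] lo [482. -67.  66.] hi [531. -13. 115.]
scene vial_1 0.61 [310. 239. 323. 262.] med [540.  19. 101.] lo [530.  12.   3.] hi [669. 267. 115.]
scene vial_1 0.45 [331. 243. 345. 260.] med [589.  11. 100.] lo [581.   3.  77.] hi [604.  25. 116.]
scene flask 0.95 [271. 179. 295. 223.] med [643. 440.  48.] lo [614. 418.   5.] hi [679. 473. 126.]
scene flask 0.26 [441. 308. 482. 366.] med [ 636. -387.   65.] lo [ 613. -408.    5.] hi [ 684. -338.   96.]
scene beaker 0.75 [442. 307. 482. 370.] med [ 637. -386.   63.] lo [ 613. -408.    1.] hi [ 701. -280.   95.]
scene petri 0.94 [353. 373. 408. 413.] med [ 442. -410.   18.] lo [ 400. -450.    1.] hi [ 493. -355.   21.]
```

```bash
python3 - <<'E'
from h import *
a=cv2.imread("pics/top0.png")[180:300,260:420]; b=cv2.imread("pics/scene0.png")[210:330,260:420]
cv2.imwrite("pics/c1.png",cv2.resize(np.hstack([a,b]),(800,300),interpolation=cv2.INTER_CUBIC))
# masks: rim fits & axis from vials
d=np.load("topd.npy"); ys,xs=np.mgrid[0:480,0:640]
m=d>0; P=world("top",np.c_[xs[m],ys[m]],d[m])
s=(np.hypot(P[:,0]-590,P[:,1]+174)<45)&(P[:,2]>92)&(P[:,2]<122)
q=P[s].astype(np.float32); print("cup circ",cv2.minEnclosingCircle(q[:,:2].copy()),q[:,:2].mean(0),len(q),np.percentile(q[:,2],[10,50,90]))
s=(np.hypot(P[:,0]-557,P[:,1]+44)<95)&(P[:,2]>100)
for c in((541,20),(589,11),(493,-60)):
    k=(np.hypot(P[:,0]-c[0],P[:,1]-c[1])<18)&(P[:,2]>100)&(P[:,2]<125); print(c,P[k].mean(0),k.sum())
c=manip.get_calibration("wrist"); print(c)
E
```

```text
cup circ ((588.267333984375, -172.7858428955078), 30.826358795166016) [ 589.63635 -174.13983] 328 [ 98.78874893 103.49711609 110.6154213 ]
(541, 20) [540.58173027  22.0793942  112.58288778] 62
(589, 11) [590.4808229   14.11109272 111.87747902] 65
(493, -60) [492.16238886 -57.06355392 112.18334445] 63
{'vertical_fov': 65.2325089800495, 'cx': 321.10299946735034, 'cy': 238.3959984290184, 'D': array([-0.06462034,  0.        ,  0.        ,  0.        ,  0.        ]), 'hand_eye': array([[-1.67642016e-04, -9.50018174e-01, -3.12194555e-01,
         8.02030578e+01],
       [ 9.99999730e-01,  6.38927334e-05, -7.31406826e-04,
        -8.95282580e-01],
       [ 7.14796741e-04, -3.12194594e-01,  9.50017908e-01,
        -1.28405619e+02],
       [ 0.00000000e+00,  0.00000000e+00,  0.00000000e+00,
         1.00000000e+00]])}
```

View pics/c1.png

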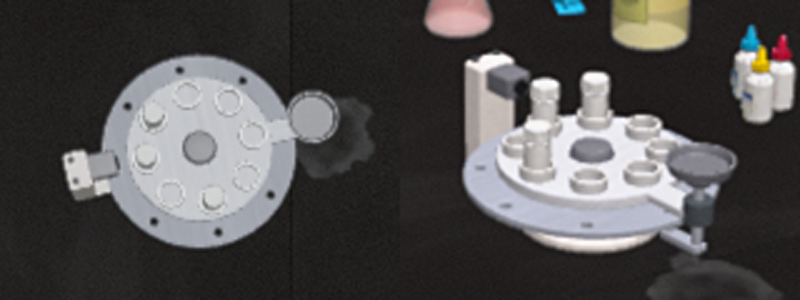

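Emit:
drive_tool(targets=[0,0,0,-0.038,-0.026,0,1,0,0,0,-0.038,-0.026,0,1,0,0,0,-0.038,-0.026,0,1,0,0,0,-0.038,-0.026,0,1,0,0,0,-0.038,-0.026,0,1,0,0,0,-0.038,-0.026,0,1,0,0,0,-0.038,-0.026,0,1,0,0,0,-0.038,-0.026,0,1], newtons=40)

```text
time_s: 1.9
eef_pos: [413.9, 147.0, 245.5]
ee_rot: [0.229, 0.973, 0.0, 0.0]
force: [0.9, 0.1, -0.0]
gripper_width: 0.3
gripper_force: 0.0
```

Emit:
drive_tool(targets=[0,0,0,-0.038,-0.026,0,1,0,0,0,-0.038,-0.026,0,1,0,0,0,-0.038,-0.026,0.01,1,0,0,0,-0.038,-0.026,0.01,1,0,0,0,-0.038,-0.026,0.01,1,0,0,0,-0.038,-0.026,0.02,1,0,0,0,-0.034,-0.026,0.02,1,0,0,0,0,0,0,1])

```text
time_s: 2.9
eef_pos: [566.3, -133.4, 172.3]
ee_rot: [0.23, 0.973, 0.0, -0.002]
force: [0.0, 0.2, 0.4]
gripper_width: -0.1
gripper_force: 0.0
```

```bash
cat >> h.py <<'E'
from scipy.spatial.transform import Rotation as Ro
def wcloud():
    s=manip.read_state(); im,d=manip.get_image("wrist"); c,K,D=cal("wrist"); H=np.array(c["hand_eye"])
    ys,xs=np.nonzero(d>0); p=cv2.undistortPoints(np.c_[xs,ys].astype(float).reshape(-1,1,2),K,D)[:,0]
    z=d[ys,xs][:,None]; P=np.hstack([p*z,z])@H[:3,:3].T+H[:3,3]
    return s,im,np.c_[xs,ys],Ro.from_quat(s["ee_rot"]).apply(P)+s["eef_pos"]
def totool(v): return Ro.from_quat(manip.read_state()["ee_rot"]).inv().apply(v)
E
python3 - <<'E'
from h import *
s,im,uv,P=wcloud(); cv2.imwrite("pics/w1.png",im[:,:,::-1])
print(s["eef_pos"],s["force"])
s_=(np.hypot(P[:,0]-590,P[:,1]+174)<42)&(P[:,2]>106)&(P[:,2]<115)
q=P[s_]; 
A=np.c_[2*q[:,:2],np.ones(len(q))]; x=np.linalg.lstsq(A,(q[:,:2]**2).sum(1),rcond=None)[0]; print("rim fit",x[:2],np.sqrt(x[2]+x[:2]@x[:2]),len(q),np.percentile(q[:,2],[5,50,95]))
f=P[(np.hypot(P[:,0]-590,P[:,1]+174)<20)]; print("floor",np.percentile(f[:,2],[5,50,95]),len(f))
print("to tool",totool(np.array([589.6,-174,164])-manip.read_state()["eef_pos"]))
E
```

```text
[ 566.3483253  -133.43815983  172.34200997] [0.00691785 0.21273768 0.35474242]
rim fit [ 589.4816873  -170.22969078] 28.38145797327608 910 [106.62660242 109.3584017  110.57853048]
floor [ -0.22292315 101.34167911 102.59817604] 2799
to tool [-39.38720451 -27.14882826   9.82450269]
```

View pics/w1.png

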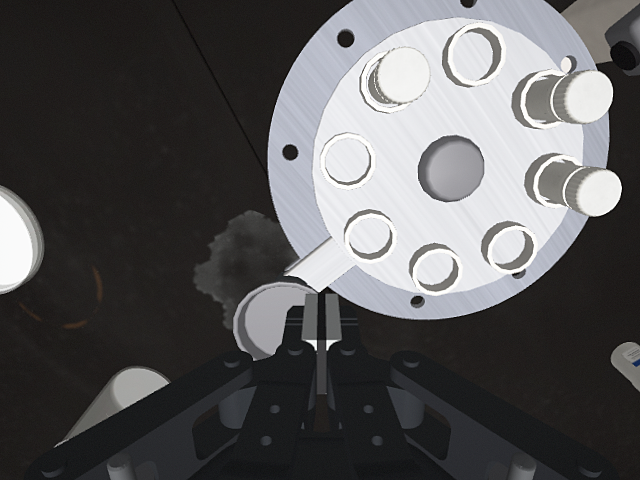

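```bash
python3 - <<'E'
from h import *
from scipy.optimize import least_squares
s,im,uv,P=wcloud(); print(s["eef_pos"],np.abs(s["joint_velocities"]).max())
h=P[(np.hypot(P[:,0]-557,P[:,1]+43)<35)&(P[:,2]>71)&(P[:,2]<82)]
print("hub",h.mean(0),np.ptp(h,0),len(h))
for c in((541,20),(590,12),(492,-58)):
    k=(np.hypot(P[:,0]-c[0],P[:,1]-c[1])<18)&(P[:,2]>109)&(P[:,2]<118); print(c,P[k].mean(0),k.sum())
q=P[(np.hypot(P[:,0]-590,P[:,1]+173)<42)&(P[:,2]>107.5)&(P[:,2]<113)]
r=least_squares(lambda x:np.hypot(q[:,0]-x[0],q[:,1]-x[1])-29.5,[590,-173],loss="soft_l1"); print("cup",r.x,r.cost/len(q))
E
```

```text
[ 566.53541056 -132.11303844  173.92163159] 0.04841735036014856
hub [557.28442862 -40.15372831  74.14176111] [37.47223531 37.4542395   6.40873501] 2839
(541, 20) [542.23467666  23.21637351 112.62085081] 2140
(590, 12) [591.67498732  15.57928196 112.57989407] 1754
(492, -58) [494.22046876 -55.41886385 112.8417758 ] 2367
cup [ 590.71456138 -169.86566217] 0.3761561413229526
```

Emit:
drive_tool(targets=[0,0,0,-0.013,-0.0085,0.005,1,0,0,0,-0.013,-0.0085,0.01,1,0,0,0,-0.013,-0.0085,0.01,1,0,0,0,0,0,0.01,1,0,0,0,0,0,0,1,0,0,0,0,0,0,1])

```text
time_s: 3.75
eef_pos: [590.5, -171.1, 140.7]
ee_rot: [0.229, 0.974, 0.0, 0.0]
force: [0.3, 0.5, -0.1]
gripper_width: 0.0
gripper_force: 0.0
```

```bash
python3 - <<'E'
from h import *
s,im,uv,P=wcloud(); print(s["eef_pos"],s["force"])
a=im[220:420,200:460]
t,_=manip.get_image("scene"); b=t[240:330,330:447]
cv2.imwrite("pics/w2.png",np.hstack([cv2.resize(a,(400,308)),cv2.resize(b,(400,308),interpolation=cv2.INTER_CUBIC)])[:,:,::-1])
h=P[(np.hypot(P[:,0]-557,P[:,1]+41)<35)&(P[:,2]>74)&(P[:,2]<82)]
print("hub",h.mean(0),(h.max(0)+h.min(0))/2,len(h))
q=P[(np.hypot(P[:,0]-590,P[:,1]+172)<40)&(P[:,2]>107.5)&(P[:,2]<112)]
print("rim ext",q.min(0),q.max(0),len(q))
E
```

```text
[ 590.47523867 -171.14482184  140.68512452] [ 0.32205965  0.45866917 -0.11829086]
hub [558.04260854 -40.08652595  74.8461265 ] [558.15048923 -40.27497491  75.81844808] 2503
rim ext [ 559.64040578 -201.17098084  107.50762506] [ 619.93614383 -140.29953888  111.63124988] 2009
```

View pics/w2.png

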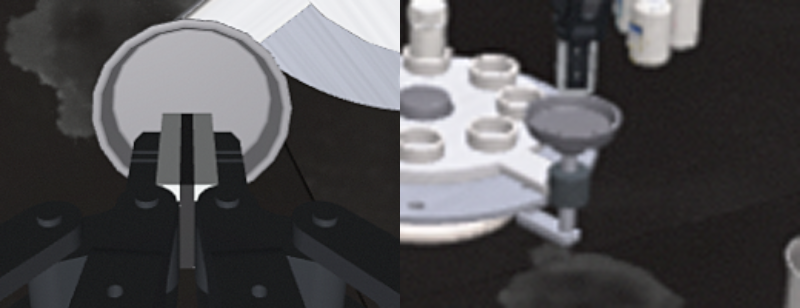

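Emit:
drive_tool(targets=[0,0,0,0,0,0.01,1,0,0,0,0,0,0.01,1,0,0,0,0,0,0.004,1,0,0,0,0,0,0,1,0,0,0,0,0,0,1])

```text
time_s: 4.47
eef_pos: [590.6, -171.6, 116.5]
ee_rot: [0.229, 0.973, -0.0, 0.0]
force: [0.2, 0.4, 0.1]
gripper_width: 0.1
gripper_force: 0.0
```

Emit:
drive_tool(targets=[0,0,0,0,0,0.003,1,0,0,0,0,0,0.003,1,0,0,0,0,0,0,1,0,0,0,0,0,0,1])

```text
time_s: 4.97
eef_pos: [590.8, -171.7, 111.0]
ee_rot: [0.229, 0.973, -0.0, 0.001]
force: [-0.5, -0.3, 5.6]
gripper_width: 0.1
gripper_force: 2.7
```

Emit:
drive_tool(targets=[0,0,0,0,0,0.002,1,0,0,0,0,0,0.002,1,0,0,0,0,0,0,1,0,0,0,0,0,0,1])

```text
time_s: 5.48
eef_pos: [590.8, -171.7, 107.3]
ee_rot: [0.229, 0.973, -0.0, 0.001]
force: [-1.4, 0.5, 7.3]
gripper_width: 0.2
gripper_force: 3.3
```

```bash
python3 - <<'E'
from h import *
ax=np.array([558,-40.]); a0=np.radians(-76.1)
R=Ro.from_quat([.229,.9735,0,0])
p=lambda a:ax+135*np.array([np.cos(a0+a),np.sin(a0+a)])
for n in (16,):
  for i in range(n): 
    v=p((i+1)*np.pi/4/n)-p(i*np.pi/4/n); print(i,np.round(R.inv().apply([*v,0])[:2]/1000,4))
E
```

```text
0 [-0.0049  0.0044]
1 [-0.0047  0.0047]
2 [-0.0045  0.0049]
3 [-0.0042  0.0051]
4 [-0.004   0.0053]
5 [-0.0037  0.0055]
6 [-0.0034  0.0057]
7 [-0.0032  0.0058]
8 [-0.0029  0.006 ]
9 [-0.0026  0.0061]
10 [-0.0023  0.0062]
11 [-0.002   0.0063]
12 [-0.0017  0.0064]
13 [-0.0013  0.0065]
14 [-0.001   0.0065]
15 [-0.0007  0.0066]
```

Emit:
drive_tool(targets=[0,0,0,-0.0025,0.0022,0,1,0,0,0,-0.0025,0.0022,0,1,0,0,0,-0.0024,0.0023,0,1,0,0,0,-0.0024,0.0024,0,1,0,0,0,-0.0022,0.0024,0,1,0,0,0,-0.0022,0.0025,0,1,0,0,0,-0.0042,0.0051,0,1,0,0,0,0,0,0,1])

```text
time_s: 6.48
eef_pos: [616.4, -162.8, 107.5]
ee_rot: [0.229, 0.973, -0.0, 0.002]
force: [0.8, -0.3, 7.0]
gripper_width: 0.1
gripper_force: 3.3
```

```bash
python3 - <<'E'
from h import *
s,im,uv,P=wcloud(); p=s["eef_pos"]; print(p,s["force"])
print("tip angle",np.degrees(np.arctan2(p[1]+40,p[0]-558))+76.1,np.hypot(p[1]+40,p[0]-558))
a=im[150:420,180:500]
t,_=manip.get_image("scene"); b=t[240:330,330:437]
cv2.imwrite("pics/w3.png",np.hstack([cv2.resize(a,(400,337)),cv2.resize(b,(400,337),interpolation=cv2.INTER_CUBIC)])[:,:,::-1])
q=P[(np.hypot(P[:,0]-p[0],P[:,1]-p[1])<45)&(P[:,2]>94)&(P[:,2]<112)]
print("rim ext",q.min(0),q.max(0),(q.min(0)+q.max(0))/2,len(q),np.percentile(q[:,2],[10,50,90]))
E
```

```text
[ 616.42076042 -162.8365074   107.49789174] [ 0.81698507 -0.2621584   6.99037438]
tip angle 11.535653051650456 136.02129538507793
rim ext [ 585.05464229 -192.33666529   94.00015534] [ 643.80178258 -131.612415    111.98357179] [ 614.42821243 -161.97454014  102.99186356] 5197 [ 94.43207441 100.63483427 106.08998806]
```

View pics/w3.png

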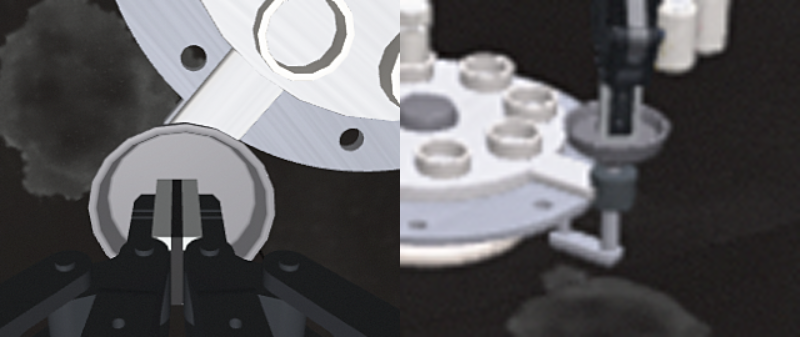

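Emit:
drive_tool(targets=[0,0,0,-0.004,0.0053,0,1,0,0,0,-0.0037,0.0055,0,1,0,0,0,-0.0034,0.0057,0,1,0,0,0,-0.0032,0.0058,0,1,0,0,0,-0.0029,0.006,0,1,0,0,0,-0.0026,0.0061,0,1,0,0,0,-0.0023,0.0062,0,1,0,0,0,0,0,0,1])

```text
time_s: 7.58
eef_pos: [654.4, -136.1, 107.6]
ee_rot: [0.229, 0.974, -0.0, 0.002]
force: [1.0, 0.3, 6.8]
gripper_width: 0.3
gripper_force: 3.3
```

Emit:
drive_tool(targets=[0,0,0,-0.002,0.0063,0,1,0,0,0,-0.0017,0.0064,0,1,0,0,0,-0.0007,0.0033,0,1,0,0,0,-0.0006,0.0032,0,1,0,0,0,-0.0005,0.0022,0,1,0,0,0,0,0,0,1,0,0,0,0,0,0,1])

```text
time_s: 8.45
eef_pos: [668.5, -119.6, 107.6]
ee_rot: [0.229, 0.973, 0.0, 0.001]
force: [0.1, -0.5, 5.9]
gripper_width: 0.2
gripper_force: 3.3
```

```bash
cat > m.py <<'E'
from h import *
import sys
s,im,uv,P=wcloud(); p=s["eef_pos"]; print(p,s["force"])
print("tip angle",np.degrees(np.arctan2(p[1]+40,p[0]-558))+76.1,np.hypot(p[1]+40,p[0]-558))
for lo,hi in((96,101.5),(104,113)):
    q=P[(np.hypot(P[:,0]-p[0],P[:,1]-p[1])<42)&(P[:,2]>lo)&(P[:,2]<hi)]
    if len(q)<50: continue
    c=(q.min(0)+q.max(0))/2
    print(lo,"rim ext",c,np.ptp(q,0),len(q),"angle",np.degrees(np.arctan2(c[1]+40,c[0]-558))+76.1)
n=sys.argv[1]
a=im[100:420,180:500]; t,_=manip.get_image("scene"); b=t[230:330,330:430]
cv2.imwrite(f"pics/{n}.png",np.hstack([cv2.resize(a,(400,400)),cv2.resize(b,(400,400),interpolation=cv2.INTER_CUBIC)])[:,:,::-1])
E
python3 m.py w4
```

```text
[ 668.51714366 -119.60246266  107.60118908] [ 0.1390311  -0.5003328   5.87636404]
tip angle 40.3358303469453 136.20055471046734
96 rim ext [ 664.88339521 -120.82665055   98.75093282] [58.01352156 61.37276782  5.49757891] 2692 angle 39.00294177507067
104 rim ext [ 661.6560131  -117.58745752  108.49345965] [13.40053782 24.31320964  8.98128953] 789 angle 39.28481584209355
```

View pics/w4.png

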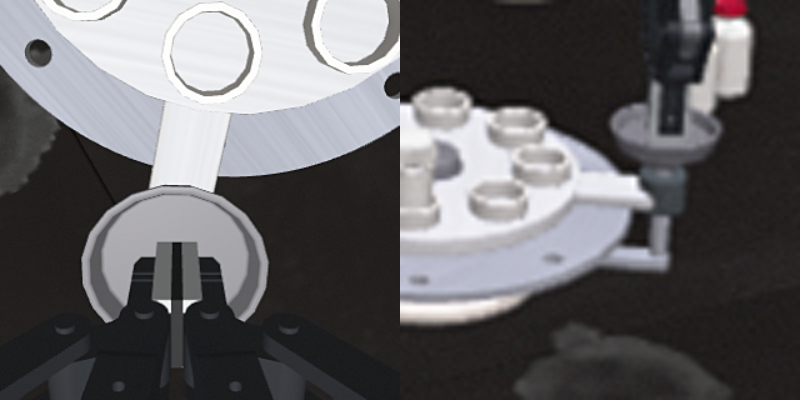

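Emit:
drive_tool(targets=[0,0,0,-0.0003,0.003,0,1,0,0,0,-0.0002,0.003,0,1,0,0,0,-0.0001,0.003,0,1,0,0,0,0,0.0025,0,1,0,0,0,0,0.002,0,1,0,0,0,0,0,0,1,0,0,0,0,0,0,1])

```text
time_s: 9.43
eef_pos: [675.4, -108.1, 107.9]
ee_rot: [0.229, 0.973, -0.0, 0.002]
force: [2.6, -1.1, 6.4]
gripper_width: -0.2
gripper_force: 3.2
```

```bash
cat >> m.py <<'E'
# turntable angle mod 45 from collar tops (z 76) and hub, and plate hole angles (dark pixels on z 46 plane)
col=P[(P[:,2]>73.5)&(P[:,2]<79)]; rr=np.hypot(col[:,0]-558,col[:,1]+40); col=col[(rr>46)&(rr<86)]
th=np.arctan2(col[:,1]+40,col[:,0]-558); print("collar phase",np.degrees(np.angle(np.exp(8j*th).mean()))/8,len(col))
c,K,D=cal("wrist"); H=np.array(c["hand_eye"]); Rw=Ro.from_quat(s["ee_rot"])
g=cv2.cvtColor(im,cv2.COLOR_RGB2GRAY)
L=np.array([[r*np.cos(t)+558,r*np.sin(t)-40,46] for r in (101,103,105) for t in np.radians(np.arange(-180,180,.25))])
C=(Rw.inv().apply(L-p)-H[:3,3])@H[:3,:3]
uvp=cv2.projectPoints(C.reshape(-1,1,3),np.zeros(3),np.zeros(3),K,D)[0][:,0]
ok=(C[:,2]>50)&(uvp[:,0]>=0)&(uvp[:,0]<640)&(uvp[:,1]>=0)&(uvp[:,1]<480)&(np.abs(C[:,0]/C[:,2])<1)
v=np.full(len(L),255.);i=uvp[ok].astype(int);v[ok]=g[i[:,1],i[:,0]]; v=v.reshape(3,-1).mean(0)
dk=np.arange(-180,180,.25)[v<90]; gr=np.split(dk,np.nonzero(np.diff(dk)>1)[0]+1); print("dark",[(round(x.mean(),1),round(np.ptp(x),1)) for x in gr if len(x)])
E
python3 m.py w5
```

```text
[ 675.43018188 -108.14597622  107.90419647] [ 2.60137006 -1.14980367  6.41154822]
tip angle 45.97295334638275 135.77084256176278
96 rim ext [ 672.15764174 -109.88087953   98.7514041 ] [57.27611537 60.91797604  5.49595747] 2278 angle 44.62737881524491
104 rim ext [ 668.62826074 -106.11424987  108.51845815] [13.3603652  24.58875146  8.96149439] 781 angle 45.23639171621244
collar phase 11.36836325240203 6409
dark [(np.float64(-75.8), np.float64(5.0)), (np.float64(13.5), np.float64(5.0)), (np.float64(58.2), np.float64(5.0))]
```

Emit:
drive_tool(targets=[0,0,0,0,0,-0.002,1,0,0,0,0,0,-0.002,1,0,0,0,0,0,-0.002,1,0,0,0,0,0,0,1,0,0,0,0,0,0,1])

```text
time_s: 10.15
eef_pos: [674.6, -107.7, 112.5]
ee_rot: [0.229, 0.973, -0.0, 0.001]
force: [2.7, -2.2, 5.5]
gripper_width: -0.0
gripper_force: 2.4
```

```bash
python3 m.py w6
```

```text
[ 674.56133194 -107.70455329  112.47660035] [ 2.65006299 -2.19173998  5.51001117]
tip angle 45.94987346768082 134.79781392826786
96 rim ext [ 672.49959805 -110.22646774   98.81809427] [51.1488003  52.9003222   5.35435995] 5801 angle 44.57780544383742
104 rim ext [ 671.55830893 -110.04344796  108.49399471] [56.580693   61.14235872  8.98666604] 3029 angle 44.433464883565264
collar phase 11.708087844959982 6293
dark [(np.float64(-75.8), np.float64(5.0)), (np.float64(13.6), np.float64(4.8)), (np.float64(58.1), np.float64(4.8))]
```

View pics/w6.png

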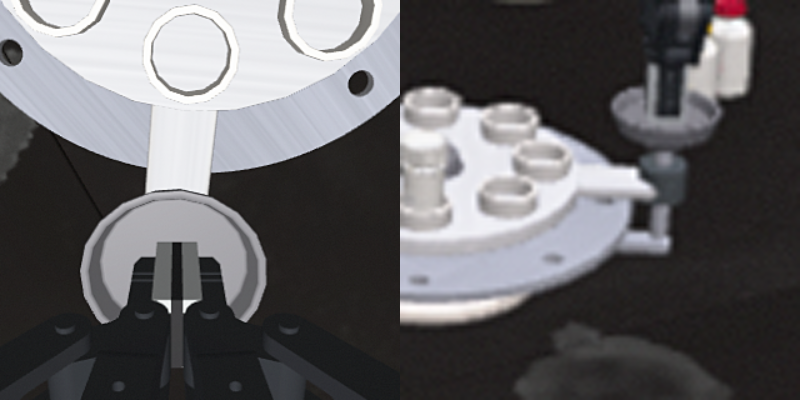

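Emit:
drive_tool(targets=[0,0,0,0,0,-0.002,1,0,0,0,0,0,-0.002,1,0,0,0,0,0,-0.002,1,0,0,0,0,0,-0.003,1,0,0,0,0,0,-0.01,1,0,0,0,0,0,-0.04,1,0,0,0,0,0,-0.04,1,0,0,0,0,0,0,1])

```text
time_s: 11.25
eef_pos: [675.6, -107.8, 217.0]
ee_rot: [0.229, 0.973, 0.0, 0.004]
force: [0.4, 0.3, 0.2]
gripper_width: -0.2
gripper_force: 0.0
```

Emit:
drive_tool(targets=[0,0,0,0.03,0,-0.02,1,0,0,0,0,0,0,1,0,0,0,0,0,0,1])

```text
time_s: 11.62
eef_pos: [647.4, -94.3, 230.4]
ee_rot: [0.229, 0.973, -0.0, -0.001]
force: [0.6, 0.5, 0.2]
gripper_width: -0.1
gripper_force: 0.0
```

```bash
python3 - <<'E'
from h import *
s,im,uv,P=wcloud(); print(s["time_s"],s["eef_pos"],s["force"])
q=P[(np.hypot(P[:,0]-672,P[:,1]+110)<42)&(P[:,2]>94)&(P[:,2]<115)]
f=P[(np.hypot(P[:,0]-672,P[:,1]+110)<18)]; print("floor z",np.percentile(f[:,2],[5,50,95]),len(f))
c=(q.min(0)+q.max(0))/2; print(c,np.ptp(q,0),np.degrees(np.arctan2(c[1]+40,c[0]-558))+76.1)
t,_=manip.get_image("scene"); u,_=manip.get_image("top")
a=im[::,100:580]; 
cv2.imwrite("pics/w7.png",np.hstack([cv2.resize(a,(400,400)),cv2.resize(t[220:320,290:390],(400,400),interpolation=cv2.INTER_CUBIC)])[:,:,::-1])
E
```

```text
11.625 [647.40129663 -94.30002073 230.42014278] [0.55216062 0.52367742 0.15108982]
floor z [ 62.39417831 101.7882439  102.8851746 ] 1863
[ 673.25143723 -109.57246716  105.64723854] [59.76758062 61.05935788 11.97968035] 44.98237785611137
```

View pics/w7.png

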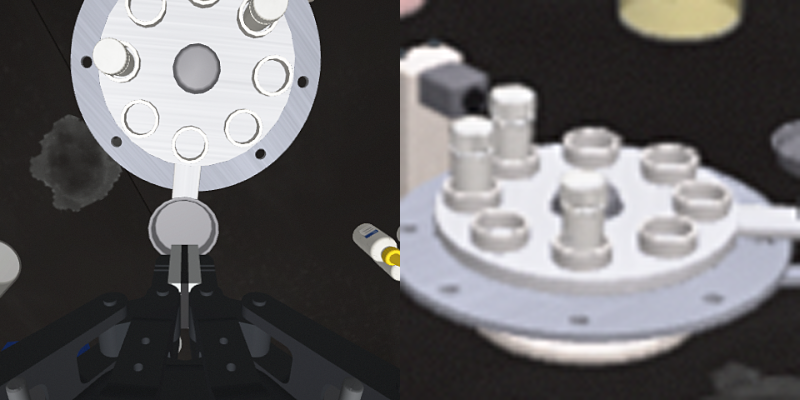

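The dish floor is back at 102 mm, so the plunger is fully up. It stands at 45.0°, with a vial at the reader nose (right pane, 510,130), all three vials still in their collars, and the hand clear.

```bash
python3 -c "
from station import manip
print(manip.sign_off())"
```

```text
the job is handed in; nothing more can be done
None
```

I moved the carousel on one place anticlockwise and handed the job in: the plunger is locked up in the next hole (measured at 45.0°, dish floor back at 102 mm), vial_2 is at the reader, and the hand is clear, with about 11.8 s of the 35 s used.

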